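Shut the carver's chest

TASK

Shut the carver's chest on the bench: with the fingertips, push both open drawers fully home and push the raised lid down until it lies shut, without slamming anything. Only push: leave the two carved rosettes lying in the top of the chest, do not pull the drawers further out, and leave everything else on the bench where it is.

Things in the scene. Friction and masses are not known exactly. Their poses are not given: they have to be found in the camera images.
- chest: The carver's chest, medium brown wood, fixed to the bench: 150 mm deep (x) by 300 mm wide (y) by 118 mm tall to its rim. Origin: centre of its underside, on the bench. Its x axis points from its front (drawer side, towards the robot) to its back, y to its left, z up. Its upper part is an open till 29 mm deep under the lid; below are two drawers side by side
- lid_hinge (a point): hinge line of the lid, middle of the chest's back top rim (75 mm behind the chest's origin, 118 mm up); the hinge line runs along the chest's y
- lid_edge (a point): middle of the free edge of the lid on its outer (upper when shut) face; moves with the lid. The lid is a wooden panel 150 mm from hinge to free edge, 300 mm wide, 10 mm thick; its hinge line lies in its inner face
- lid (a joint): lid angle in rad: 0 shut (flat on the rim), 1.57 standing upright over the back rim, at most 1.8. Starts raised. The hinge is stiff: the lid stays where it is left, and takes about 1 to 5 N at the free edge to push shut
- drawer_left (a joint): how far the left (+y side of the chest) drawer stands out, in m: 0 fully home, at most 0.09; slides along the chest's x axis, opening towards its front, with about 2 N of friction, and stops hard at home
- drawer_left_front (a point): point on the outer face of the left drawer's front, at the middle of its width, 66 mm above the bench; moves with the drawer. The front is 138 mm wide, from 20 to 82 mm above the bench, and even when home stands 10 mm proud of the chest. A brass knob 18 mm across stands out 17 mm from it at 38 mm above the bench
- drawer_right (a joint): how far the right (-y side of the chest) drawer stands out, in m: 0 fully home, at most 0.09; slides along the chest's x axis, opening towards its front, with about 2 N of friction, and stops hard at home
- drawer_right_front (a point): point on the outer face of the right drawer's front, at the middle of its width, 66 mm above the bench; moves with the drawer. The front is 138 mm wide, from 20 to 82 mm above the bench, and even when home stands 10 mm proud of the chest. A brass knob 18 mm across stands out 17 mm from it at 38 mm above the bench
- rosette_large: large carved wooden rosette, about 66 mm across and up to 20 mm high, lying loose in the till; origin at the centre of its underside. It stays in the till
- rosette_small: small carved wooden rosette, about 46 mm across and up to 20 mm high, lying loose in the till; origin at the centre of its underside. It stays in the till
- mallet: round wooden carving mallet standing on its head, 84 mm across, 207 mm tall; a bystander near the chest; origin at its underside
- glue_bottle: white glue bottle, 60 mm across, 150 mm tall; a bystander near the chest; origin at its underside
- wax_tin: low round metal tin, 76 mm across, 45 mm tall; a bystander near the chest; origin at its underside
- chisel: chisel lying flat, about 210 mm long and 20 mm high; a bystander near the chest; origin at its underside, about where blade and handle meet
- rasp: flat rasp lying flat, about 270 mm long and 22 mm high; a bystander near the chest; origin at its underside, about where blade and handle meet
- offcut: flat wooden offcut about 120 x 80 mm, 18 mm thick; a bystander near the chest; origin at its underside
Mind the look-alikes: they are no part of the job. What is shaped like the rosette_small but orange is not meant. Leave any blue look-alike of the rosette_large alone.

How it is judged:
At the end, for the whole second after the job is handed in: Both drawers within 3 mm of fully home, the lid within 0.03 rad of shut, both rosettes still inside the till, and every bystander within 20 mm of where it stood (value of joint each of drawer_left, drawer_right below 0.003 m and value of joint lid below 0.03 rad and z of rosette_large in the frame of chest between 0.08 and 0.11 m and horizontal distance between each of rosette_large, rosette_small and chest below 0.15 m and z of rosette_small in the frame of chest between 0.08 and 0.11 m and distance of each of mallet, glue_bottle, wax_tin, chisel, rasp, offcut from where it was at the start of the episode below 0.02 m); the robot touches nothing.
It fails at once if a rosette is lifted out of the till (z of any of rosette_large, rosette_small in the frame of chest above 0.125 m).
It fails at once if a drawer is pulled further out (past 75 mm) (value of joint any of drawer_left, drawer_right above 0.075 m).
It fails at once if the lid is slammed (over 2.5 rad/s in its last 0.2 rad) (value of joint lid below 0.2 rad and velocity of joint lid below -2.5 rad/s).
It fails at once if a drawer is slammed (over 0.4 m/s in its last 10 mm) ((value of joint drawer_left below 0.01 m and velocity of joint drawer_left below -0.4 m/s) or (value of joint drawer_right below 0.01 m and velocity of joint drawer_right below -0.4 m/s)).
It fails at once if a bystander is moved, lifted or knocked over (origin moves over 30 mm, or the mallet or bottle tips) (distance of any of mallet, glue_bottle, wax_tin, chisel, rasp, offcut from where it was at the start of the episode above 0.03 m or angle between any of mallet, glue_bottle's own z axis and vertical above 0.6 rad).
It also fails if it takes over 64 s, if anything falls off the work surface, if the arm or the gripper's body presses on something with over 40 N, if the wrist force passes 120 N, or if a joint passes its speed limit or range.

ROBOT

A 7-joint arm with a two-finger parallel gripper is mounted at the origin on the work surface. World frame = base frame: x ahead of the robot, y to its left, z up, the work surface at z = 0. Lengths are in m, angles in rad, forces in N, time in s.
With the tool pointing down it reaches from about 0.4 to 0.85 m from the base axis. Payload 10.4 kg.
Tool frame: the origin (TCP) lies at the very end of the fingers, on their centre line; the grasp point (between the pads) lies 19 mm behind it; z points along the fingers, y is the line along which they close (so a half turn about z gives the same grasp; the last joint's range is limited). The gripper opens to 87 mm and grips with 3 to 60 N. Pads are 19 mm wide; open, the fingers measure 117 mm over their backs; the gripper's body (75 mm by 190 mm) begins 51 mm behind the grasp point.
Start: joints at [1.137, 0.332, -0.065, 1.46, 0.022, 1.35, -0.088], TCP at [0.25, -0.573, 0.223] pointing down, gripper open.
Joint ranges: [-2.6, 2.6], [-0.5, 2.12], [-1.47, 1.34], [0.16, 2.42], [-1.27, 4.41], [0.06, 2.06], [-2.6, 2.6]. Speed limits (rad/s): [2.22, 2.22, 2.79, 2.79, 3.14, 3.14, 3.14].

INTERFACE

Orientations are given as a unit quaternion [x, y, z, w].
In Python, from bench import * gives the robot as it stands.
- The arm moves only by the tool step_arm, never from a script. Its arguments are lists of equal length, an entry for each row: "delta_pos": the shift along the world's x, y, z in units of 25 mm (1.0 is 25 mm), a list of three; "turn": the turn about the world's z in units of 0.12 rad (1.0 is 0.12 rad). In form: {"delta_pos": [[tx, ty, tz], ...], "turn": [turn, ...]}. A call has 1 to 12 rows; each row shifts and turns the commanded pose from where the row before left it; what a row does not reach is not made up. A row lasts 1/10 s, in which the tool goes at most 50 mm and 8.59 degrees, less where a joint would pass 70% of its speed; a pose out of reach is approached as far as the arm can. A call with a number of a shift or a turn outside -1 to 1 is refused whole. A call with a gripper value outside its range is refused whole. "grip" is the closure, from 0 (fully open) to 1 (shut), set as the call begins (left out, the last holds). The fingers move at their own pace and stop on an object; "newtons" is the grip in N (left out, the last holds). Time passes only in rows, so rows that do not move let the fingers close. It gives the time, the measured TCP pose, the force, the opening and the grip force at its end, in the units of the state.
- read_state(): the state, without advancing time (a new reading comes with each control period).
- camera(name): name is "scene" or "top" or "wrist"; returns a dict with "image" (420x560x3 uint8, red, green, blue), "z_map" (420x560 float32, m along the optical axis (not along the pixel's ray), 0 where there is no reading), "mtx" (3x3 intrinsics, pixels), "dist" ([k1, k2, p1, p2, k3] as OpenCV has them; the pictures are not rectified), "view" (4x4, takes a point from world to camera coordinates). Camera axes: x right, y up, looking along -z (the intrinsics and any distortion apply to the point x, -y, -z); pixel columns grow to the right and rows downward; lengths in m; the calibration is good to about 2 mm. A picture is of the moment at which its call begins.
- close_job(): hands the job in; it is judged then, once.
The state is a dict: "time": time; "joint_positions": joint angles; "joint_vel": joint speeds; "joint_torque": joint torques, N m; "ee_pos": TCP position; "eef_rot": TCP orientation; "ft_force": force on the tool from outside, world axes, zero at the start; "torque": the same for the moment, N m; "width": finger opening in m; "grip_force": force on a finger pad.
Only numpy, scipy, OpenCV 4.12 (cv2) and the standard library are available. Lean on these libraries where they do the work, as an engineer would, in place of code of your own. Each camera call takes 0.05 s, during which the arm holds its last target. There are 200 camera calls.

## Working session

There is one attempt and no reset: what is moved stays moved. The work goes in short steps, Python scripts to look and compute and a tool call to move; the robot and the scene stay as the last step left them, time stands still between calls to the robot, and variables do not carry over. Pictures are saved under pics/ and viewed, at most 10 in all, crops included, and the job is handed in when it is done.

Besides the shell and the picture viewer there is one more tool, called after "Request:" in YAML: its name, and indented under it one key for each argument. step_arm: Moves the arm, as the interface text tells. Shifts and turns lie within -1 to 1; 1 stands for 25 mm of shift or 0.12 rad of turn. Its arguments: {"type":"object","properties":{"delta_pos":{"type":"array"},"turn":{"type":"array"},"grip":{"type":"number"},"newtons":{"type":"number"}},"required":["delta_pos","turn"]}

```bash
mkdir -p pics; cat > h.py <<'E'
from bench import *
import numpy as np, cv2
def cloud(c):
    h,w=c["z_map"].shape
    u,v=np.meshgrid(np.arange(w),np.arange(h))
    p=cv2.undistortPoints(np.stack([u,v],-1).reshape(-1,1,2).astype(float),c["mtx"],np.array(c["dist"])).reshape(h,w,2)
    z=c["z_map"]
    P=np.stack([p[...,0]*z,-p[...,1]*z,-z,np.ones_like(z)],-1)
    W=P@np.linalg.inv(c["view"]).T
    W=W[...,:3]; W[z<=0]=np.nan
    return W
E
python3 - <<'E'
from h import *
ims=[]
for n in("scene","top"):
    c=camera(n); np.save(n+".npy",cloud(c)); cv2.imwrite(f"pics/{n}.png",c["image"][...,::-1])
s=read_state();print(s["time"],s["ee_pos"],s["eef_rot"],s["ft_force"])
E
```

```text
0.1 [ 0.24944505 -0.57268951  0.22186447] [ 9.78974708e-01  2.03980738e-01 -1.61774424e-04 -5.94274869e-04] [ 0.0865666  -0.20522055 -0.43951669]
```

View pics/scene.png

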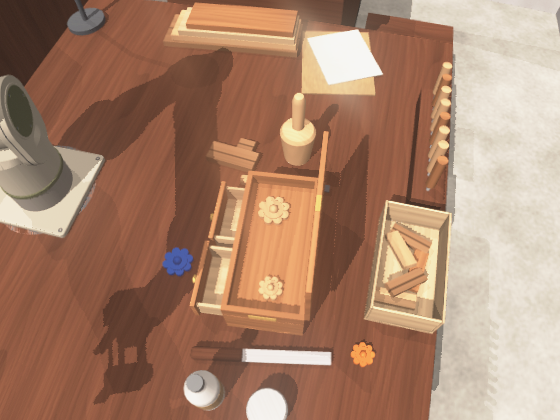

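View pics/top.png

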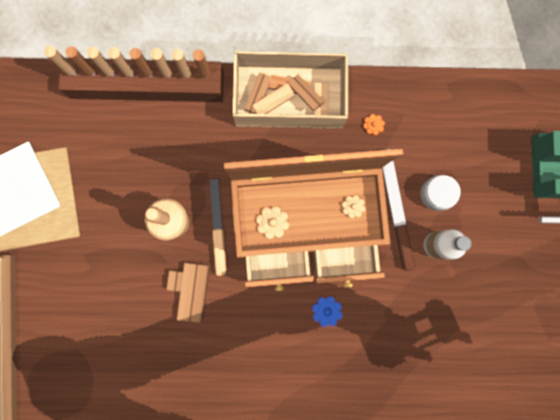

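The chest is at about (310,210) in the top view, with the lid near upright at the back (315,160) and both drawers open towards the robot. The rasp and chisel lie on either side, and a blue look-alike sits in front at (327,312). Next I measure the chest pose.

```bash
python3 - <<'E'
from h import *
W=np.load("top.npy")
for n,(u,v) in dict(rimFL=(237,250),rimFR=(385,240),rimBL=(235,182),rimBR=(383,175),lidL=(228,166),lidM=(315,159),lidR=(400,153),dLl=(248,284),dLr=(310,282),dRl=(318,280),dRr=(380,276),knL=(280,288),knR=(348,284),blue=(327,312),mal=(152,215),bot=(462,243),tin=(440,192),raspend=(220,270),chis=(407,265),off=(190,290)).items():
    print(n,np.round(np.nanmedian(W[v-1:v+2,u-1:u+2].reshape(-1,3),0),3))
m=(abs(W[...,2]-.118)<.005); m[:, :225]=0; m[:,395:]=0; m[:170]=0; m[260:]=0
P=W[m][:,:2]
print("rim",cv2.minAreaRect(P.astype(np.float32)),len(P))
R=cv2.minAreaRect(P.astype(np.float32)); print(cv2.boxPoints(R))
d=(abs(W[...,2]-.080)<.006); d[:268]=0; d[295:]=0; d[:,:235]=0; d[:,390:]=0
v,u=np.nonzero(d)
for lo,hi in((235,313),(315,390)):
    k=(u>=lo)&(u<hi); Q=W[v[k],u[k]]; print("drawer",len(Q)); print(cv2.boxPoints(cv2.minAreaRect(Q[:,:2].astype(np.float32))))
l=W[...,2]>.2; l[:, :222]=0; l[:,405:]=0; l[:145]=0;l[175:]=0
L=W[l]; print("lid",len(L),L[:,2].max(),cv2.boxPoints(cv2.minAreaRect(L[L[:,2]>.25][:,:2].astype(np.float32))))
E
```

```text
rimFL [0.522 0.083 0.118]
rimFR [ 0.546 -0.206  0.119]
rimBL [0.656 0.09  0.118]
rimBR [ 0.695 -0.231  0.009]
lidL [0.658 0.09  0.269]
lidM [ 0.673 -0.054  0.27 ]
lidR [ 0.686 -0.196  0.268]
dLl [0.455 0.062 0.083]
dLr [ 0.456 -0.07  -0.   ]
dRl [ 0.465 -0.079  0.083]
dRr [ 0.475 -0.206  0.081]
knL [ 0.445 -0.004  0.046]
knR [ 0.456 -0.146  0.046]
blue [ 0.394 -0.105  0.019]
mal [0.58  0.228 0.207]
bot [ 0.541 -0.345  0.15 ]
tin [ 0.654 -0.343  0.047]
raspend [0.48  0.125 0.02 ]
chis [ 0.497 -0.277  0.021]
off [0.437 0.188 0.019]
rim ((0.5997203588485718, -0.058729395270347595), (0.15037396550178528, 0.30058789253234863), 5.754657745361328) 2316
[[ 0.50984246  0.0832682 ]
 [ 0.53998214 -0.21580483]
 [ 0.68959826 -0.20072699]
 [ 0.6594586   0.09834604]]
drawer 341
[[ 0.4409633  -0.06543498]
 [ 0.47253636 -0.06783061]
 [ 0.48269126  0.06600463]
 [ 0.4511182   0.06840026]]
drawer 348
[[ 0.4604116  -0.07517266]
 [ 0.46448553 -0.21163628]
 [ 0.4926145  -0.21079654]
 [ 0.4885406  -0.07433292]]
lid 2106 0.2734303748299636 [[ 0.6542545   0.09678465]
 [ 0.68366176 -0.20056728]
 [ 0.6946747  -0.19947812]
 [ 0.6652674   0.09787381]]
```

Checked against the given sizes: the rim fits 150×300 mm at z 0.118. The chest centre is (0.600, −0.059) with yaw 0.100, and both drawers are about 50 mm out. I'll go to the front of the right drawer with closed fingers, pushing above the knob.

Request:
step_arm:
  delta_pos:
    - [0.4,0.9,0]
    - [0.4,0.9,0]
    - [0.4,0.9,0]
    - [0.4,0.9,0]
    - [0.4,0.9,0]
    - [0.4,0.9,0]
    - [0.4,0.9,0]
    - [0.4,0.9,0]
    - [0.4,0.9,0]
    - [0.4,0.9,0]
    - [0.4,0.9,0]
    - [0.4,0.9,0]
  turn: [-0.22,-0.22,-0.22,-0.22,-0.22,-0.22,-0.22,-0.22,-0.22,-0.22,-0.22,-0.22]
  grip: 1

```text
time: 1.3
ee_pos: [0.3697, -0.3019, 0.2223]
eef_rot: [0.999, 0.046, -0.0, -0.0]
ft_force: [-0.8, -0.1, 0.6]
width: 0.0028
grip_force: 0.0
```

Request:
step_arm:
  delta_pos:
    - [0.34,0.8,0]
    - [0.34,0.8,0]
    - [0.34,0.8,0]
    - [0.34,0.8,0]
    - [0.34,0.8,0]
    - [0.34,0.8,0]
    - [0.34,0.8,0]
    - [0.34,0.7,0]
    - [0,0,0]
    - [0,0,0]
  turn: [0,0,0,0,0,0,0,0,0,0]

```text
time: 2.3
ee_pos: [0.4373, -0.1456, 0.2223]
eef_rot: [0.999, 0.047, -0.0, 0.0]
ft_force: [-0.4, 0.1, 0.3]
width: 0.0004
grip_force: 0.0
```

Request:
step_arm:
  delta_pos:
    - [0,0,-0.8]
    - [0,0,-0.8]
    - [0,0,-0.8]
    - [0,0,-0.8]
    - [0,0,-0.8]
    - [0,0,-0.8]
    - [0,0,-0.8]
    - [0,0,-0.8]
    - [0,0,0]
    - [0,0,0]
  turn: [0,0,0,0,0,0,0,0,0,0]

```text
time: 3.3
ee_pos: [0.4373, -0.1462, 0.0628]
eef_rot: [0.999, 0.046, -0.0, -0.0]
ft_force: [-0.3, -0.3, 0.3]
width: 0.0002
grip_force: 0.0
```

Request:
step_arm:
  delta_pos:
    - [0.3,0.03,0]
    - [0.3,0.03,0]
    - [0.3,0.03,0]
    - [0.3,0.03,0]
    - [0.3,0.03,0]
    - [0.3,0.03,0]
    - [0.2,0.02,0]
    - [0.2,0.02,0]
    - [0,0,0]
  turn: [0,0,0,0,0,0,0,0,0]

```text
time: 4.2
ee_pos: [0.4934, -0.1397, 0.0626]
eef_rot: [0.999, 0.047, 0.0, -0.0]
ft_force: [-0.3, -0.2, -0.1]
width: 0.0005
grip_force: 0.0
```

Request:
step_arm:
  delta_pos:
    - [0.2,0.02,0]
    - [0.2,0.02,0]
    - [0.2,0.02,0]
    - [0.1,0.01,0]
  turn: [0,0,0,0]

```text
time: 4.6
ee_pos: [0.5085, -0.1383, 0.0622]
eef_rot: [0.999, 0.047, -0.002, -0.0]
ft_force: [-19.2, 0.2, 13.8]
width: 0.0005
grip_force: 9.7
```

```bash
python3 - <<'E'
from h import *
c=camera("top"); cv2.imwrite("pics/t2.png",cv2.resize(c["image"][130:340,180:460,::-1],None,fx=2.5,fy=2.5))
print(read_state()["ft_force"],read_state()["ee_pos"])
E
```

```text
[-11.21541282   1.66513217   6.7322757 ] [ 0.50843741 -0.13830583  0.06218601]
```

View pics/t2.png

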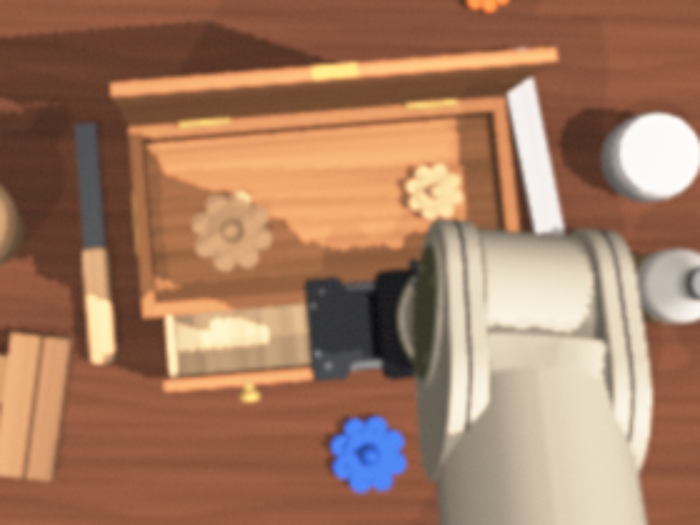

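The right drawer looks home: force rose at the expected place. I'll back off, shift to the left drawer, and check the right one with a picture.

Request:
step_arm:
  delta_pos:
    - [-0.3,-0.03,0]
    - [-0.9,-0.09,0]
    - [-0.9,-0.09,0]
    - [-0.8,-0.08,0]
    - [-0.06,0.6,0]
    - [-0.08,0.8,0]
    - [-0.09,0.9,0]
    - [-0.09,0.9,0]
    - [-0.09,0.9,0]
    - [-0.08,0.8,0]
    - [-0.08,0.8,0]
    - [0,0,0]
  turn: [0,0,0,0,0,0,0,0,0,0,0,0]

```text
time: 5.85
ee_pos: [0.424, 0.0001, 0.063]
eef_rot: [0.999, 0.049, 0.001, -0.0]
ft_force: [1.0, -0.1, -0.8]
width: 0.0003
grip_force: 0.0
```

```bash
cat > d.py <<'E'
from h import *
c=camera("top"); W=cloud(c); 
a=.1004; p=W[...,:2]-[.5997,-.0587]; X=p@[np.cos(a),np.sin(a)]; Y=p@[-np.sin(a),np.cos(a)]
for n,s in(("R",-1),("L",1)):
    m=(abs(W[...,2]-.082)<.006)&(abs(Y-s*.072)<.06)&(X<-.076)&(X>-.15)
    print(n,m.sum(),np.percentile(X[m],[2,50,98]).round(4) if m.any() else "")
m=(W[...,2]>.12)&(abs(Y)<.13)&(X>-.1)&(X<.1)
s=read_state();print(s["time"],s["ft_force"].round(1),s["ee_pos"].round(4))
E
python3 d.py
```

```text
R 265 [-0.0849 -0.0805 -0.0762]
L 218 [-0.1351 -0.1292 -0.1259]
5.9 [-1.2  0.7 -0.3] [ 0.424  -0.0015  0.0629]
```

The right drawer is home, with its face at −0.085. Now the left one.

Request:
step_arm:
  delta_pos:
    - [0.3,0.03,0]
    - [0.3,0.03,0]
    - [0.3,0.03,0]
    - [0.3,0.03,0]
    - [0.3,0.03,0]
    - [0.3,0.03,0]
    - [0.2,0.02,0]
    - [0.2,0.02,0]
    - [0.2,0.02,0]
    - [0.2,0.02,0]
    - [0.1,0.01,0]
    - [0.1,0.01,0]
  turn: [0,0,0,0,0,0,0,0,0,0,0,0]

```text
time: 7.1
ee_pos: [0.4935, 0.0041, 0.0626]
eef_rot: [0.999, 0.047, -0.0, -0.0]
ft_force: [-2.2, -1.4, -0.7]
width: 0.0007
grip_force: 1.1
```

Request:
step_arm:
  delta_pos:
    - [0.08,0.01,0]
    - [0.08,0.01,0]
  turn: [0,0]

```text
time: 7.3
ee_pos: [0.4943, 0.0042, 0.0622]
eef_rot: [0.999, 0.047, -0.004, 0.001]
ft_force: [-24.6, -2.9, 18.6]
width: 0.0003
grip_force: 12.4
```

Both drawers have stopped at home. Now I lift out and go over the lid to stand behind it, taking a picture on the way.

Request:
step_arm:
  delta_pos:
    - [-0.4,-0.04,0]
    - [-0.8,-0.08,0]
    - [0,0,0.8]
    - [0,0,1]
    - [0,0,1]
    - [0,0,1]
    - [0,0,1]
    - [0,0,1]
    - [0,0,1]
    - [0,0,1]
    - [0,0,1]
    - [0,0,1]
  turn: [0,0,0,0,0,0,0,0,0,0,0,0]

```text
time: 8.5
ee_pos: [0.4677, 0.0019, 0.3091]
eef_rot: [0.999, 0.047, 0.001, 0.0]
ft_force: [0.8, -0.0, -0.6]
width: 0.0005
grip_force: 0.0
```

Request:
step_arm:
  delta_pos:
    - [0,0,1]
    - [0.4,-0.08,0]
    - [0.98,-0.18,0]
    - [0.98,-0.18,0]
    - [0.98,-0.18,0]
    - [0.98,-0.18,0]
    - [0.98,-0.18,0]
    - [0.98,-0.18,0]
    - [0.98,-0.18,0]
    - [0.98,-0.18,0]
    - [0.98,-0.18,0]
    - [0.98,-0.18,0]
  turn: [0,0,0,0,0,0,0,0,0,0,0,0]

```text
time: 9.7
ee_pos: [0.7238, -0.0455, 0.3317]
eef_rot: [0.999, 0.047, 0.0, -0.0]
ft_force: [-0.2, 0.7, 0.6]
width: 0.0002
grip_force: 0.0
```

Request:
step_arm:
  delta_pos:
    - [0,0,0]
    - [0,0,0]
  turn: [0,0]

```text
time: 9.9
ee_pos: [0.7227, -0.0449, 0.3313]
eef_rot: [0.999, 0.047, -0.0, -0.0]
ft_force: [1.0, -0.2, 0.2]
width: 0.0005
grip_force: 0.0
```

```bash
python3 d.py; python3 - <<'E'
from h import *
c=camera("scene"); cv2.imwrite("pics/s3.png",c["image"][...,::-1])
E
```

```text
R 23 [-0.0849 -0.0804 -0.0763]
L 267 [-0.0849 -0.0805 -0.0762]
9.95 [0.  0.  0.1] [ 0.7224 -0.0449  0.3322]
```

View pics/s3.png

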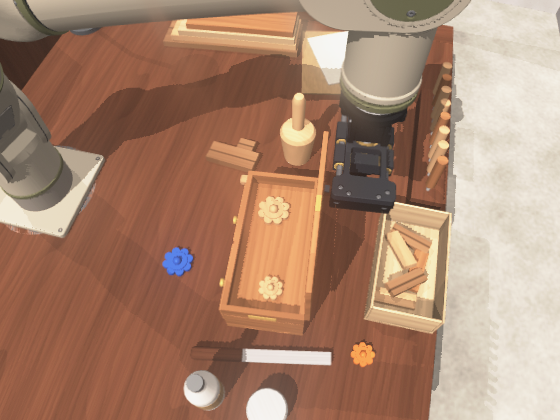

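Both drawers are confirmed home (faces at −0.085), and the fingers are behind the lid at about (365,190). I'll lower them and push the lid along its arc.

Request:
step_arm:
  delta_pos:
    - [0,0,-0.7]
    - [0,0,-0.7]
    - [0,0,-0.7]
    - [0,0,-0.7]
    - [0,0,-0.7]
    - [0,0,0]
  turn: [0,0,0,0,0,0]

```text
time: 10.6
ee_pos: [0.7209, -0.0457, 0.2432]
eef_rot: [0.999, 0.047, -0.001, 0.0]
ft_force: [0.7, -0.3, -0.5]
width: 0.0007
grip_force: 0.0
```

```bash
cat > arc.py <<'E'
from h import *
th=np.array([1.5,1.4,1.3,1.2,1.1,1.0,.9,.8,.7,.6,.5,.4,.3,.2,.1,0])
X=.075-.125*np.cos(th)+.01*np.sin(th)+.0141; Z=.118+.125*np.sin(th)+.01*np.cos(th)
a=.1004
P=np.c_[.5997+X*np.cos(a),-.0587+X*np.sin(a),Z]
q=read_state()["ee_pos"]; print(q.round(4),P[0].round(4),P[[5,10,15]].round(4))
print("to start",((P[0]-q)/.025).round(2)); print((np.diff(P,axis=0)/.025).round(2).tolist())
E
python3 arc.py
```

```text
[ 0.7209 -0.0457  0.2432] [ 0.6895 -0.0497  0.2434] [[ 0.6295 -0.0557  0.2286]
 [ 0.584  -0.0603  0.1867]
 [ 0.564  -0.0623  0.128 ]]
to start [-1.26 -0.16  0.01]
[[-0.5, -0.05, -0.02], [-0.49, -0.05, -0.07], [-0.48, -0.05, -0.12], [-0.47, -0.05, -0.17], [-0.45, -0.05, -0.21], [-0.43, -0.04, -0.26], [-0.4, -0.04, -0.3], [-0.37, -0.04, -0.34], [-0.33, -0.03, -0.37], [-0.29, -0.03, -0.41], [-0.25, -0.03, -0.43], [-0.21, -0.02, -0.46], [-0.16, -0.02, -0.47], [-0.11, -0.01, -0.49], [-0.06, -0.01, -0.5]]
```

Request:
step_arm:
  delta_pos:
    - [-0.45,-0.05,0]
    - [-0.4,-0.05,0]
    - [-0.4,-0.05,0]
    - [-0.25,-0.03,-0.01]
    - [-0.25,-0.03,-0.01]
    - [-0.25,-0.03,-0.03]
    - [-0.25,-0.03,-0.04]
    - [-0.24,-0.02,-0.06]
    - [-0.24,-0.02,-0.06]
    - [-0.24,-0.02,-0.08]
    - [-0.23,-0.02,-0.09]
    - [0,0,0]
  turn: [0,0,0,0,0,0,0,0,0,0,0,0]

```text
time: 11.8
ee_pos: [0.6413, -0.0546, 0.235]
eef_rot: [0.999, 0.047, -0.001, 0.0]
ft_force: [0.5, -0.1, 1.3]
width: 0.0006
grip_force: 0.4
```

```bash
python3 - <<'E'
from h import *
c=camera("scene"); cv2.imwrite("pics/s4.png",c["image"][...,::-1])
E
```

```text
(no output)
```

View pics/s4.png

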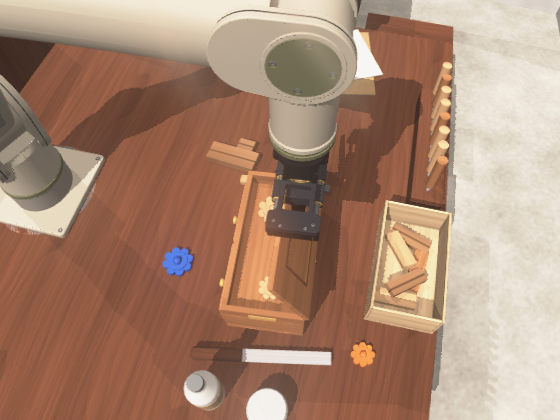

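The lid, around (300,270), has leaned forward to about 1.1 rad and is following the fingers. I'll continue along the arc.

Request:
step_arm:
  delta_pos:
    - [-0.24,-0.02,-0.1]
    - [-0.22,-0.02,-0.13]
    - [-0.21,-0.02,-0.13]
    - [-0.2,-0.02,-0.15]
    - [-0.2,-0.02,-0.15]
    - [-0.19,-0.02,-0.17]
    - [-0.18,-0.02,-0.17]
    - [-0.17,-0.02,-0.18]
    - [-0.16,-0.02,-0.19]
    - [-0.15,-0.01,-0.2]
    - [-0.14,-0.01,-0.21]
    - [0,0,0]
  turn: [0,0,0,0,0,0,0,0,0,0,0,0]

```text
time: 13.05
ee_pos: [0.5899, -0.0594, 0.19]
eef_rot: [0.999, 0.047, -0.001, 0.0]
ft_force: [-0.8, -0.4, -0.1]
width: 0.0003
grip_force: 0.1
```

```bash
python3 arc.py
```

```text
[ 0.5899 -0.0594  0.19  ] [ 0.6895 -0.0497  0.2434] [[ 0.6295 -0.0557  0.2286]
 [ 0.584  -0.0603  0.1867]
 [ 0.564  -0.0623  0.128 ]]
to start [3.98 0.39 2.14]
[[-0.5, -0.05, -0.02], [-0.49, -0.05, -0.07], [-0.48, -0.05, -0.12], [-0.47, -0.05, -0.17], [-0.45, -0.05, -0.21], [-0.43, -0.04, -0.26], [-0.4, -0.04, -0.3], [-0.37, -0.04, -0.34], [-0.33, -0.03, -0.37], [-0.29, -0.03, -0.41], [-0.25, -0.03, -0.43], [-0.21, -0.02, -0.46], [-0.16, -0.02, -0.47], [-0.11, -0.01, -0.49], [-0.06, -0.01, -0.5]]
```

Request:
step_arm:
  delta_pos:
    - [-0.14,-0.01,-0.2]
    - [-0.13,-0.01,-0.21]
    - [-0.12,-0.01,-0.22]
    - [-0.12,-0.01,-0.22]
    - [-0.1,-0.01,-0.22]
    - [-0.1,-0.01,-0.23]
    - [-0.08,-0.01,-0.23]
    - [-0.08,-0.01,-0.23]
    - [-0.06,-0.01,-0.23]
    - [-0.05,0,-0.2]
    - [0,0,-0.15]
    - [0,0,-0.1]
  turn: [0,0,0,0,0,0,0,0,0,0,0,0]

```text
time: 14.25
ee_pos: [0.5657, -0.0615, 0.1294]
eef_rot: [0.999, 0.047, -0.001, -0.0]
ft_force: [-1.2, -0.3, 1.0]
width: 0.0002
grip_force: 0.9
```

Request:
step_arm:
  delta_pos:
    - [0,0,-0.08]
    - [0,0,-0.06]
    - [0,0,0]
  turn: [0,0,0]

```text
time: 14.55
ee_pos: [0.566, -0.0614, 0.1284]
eef_rot: [0.999, 0.047, -0.0, 0.0]
ft_force: [-12.3, 0.2, 21.2]
width: 0.0005
grip_force: 10.5
```

Firm contact at z 0.128 means the lid is flat. I'll lift off, swing back clear of the chest and check.

Request:
step_arm:
  delta_pos:
    - [0,0,0.3]
    - [0,0,0.8]
    - [0,0,1]
    - [0,0,1]
    - [0,0,1]
    - [-0.3,-0.9,0.5]
    - [-0.4,-0.95,0]
    - [-0.4,-0.95,0]
    - [-0.4,-0.95,0]
    - [-0.4,-0.95,0]
    - [-0.4,-0.95,0]
    - [-0.4,-0.95,0]
  turn: [0,0,0,0,0,0,0,0,0,0,0,0]

```text
time: 15.75
ee_pos: [0.4984, -0.2274, 0.2416]
eef_rot: [0.999, 0.047, 0.0, 0.0]
ft_force: [0.1, 0.2, 0.1]
width: 0.0005
grip_force: 0.0
```

Request:
step_arm:
  delta_pos:
    - [-0.4,-0.95,0]
    - [-0.4,-0.95,0]
    - [-0.4,-0.95,0]
    - [-0.4,-0.95,0]
    - [-0.4,-0.95,0]
    - [-0.4,-0.95,0]
    - [-0.4,-0.95,0]
    - [-0.4,-0.95,0]
    - [0,0,0]
    - [0,0,0]
  turn: [0,0,0,0,0,0,0,0,0,0]

```text
time: 16.75
ee_pos: [0.4188, -0.4166, 0.2413]
eef_rot: [0.999, 0.047, 0.0, -0.0]
ft_force: [0.8, 0.0, 0.2]
width: 0.0004
grip_force: 0.0
```

```bash
python3 d.py; python3 - <<'E'
from h import *
c=camera("top"); W=cloud(c); cv2.imwrite("pics/t5.png",c["image"][...,::-1])
a=.1004; p=W[...,:2]-[.5997,-.0587]; X=p@[np.cos(a),np.sin(a)]; Y=p@[-np.sin(a),np.cos(a)]
m=(abs(X)<.068)&(abs(Y)<.14)&(W[...,2]>.1)&(W[...,2]<.2)
A=np.c_[X[m],Y[m],np.ones(m.sum())]; print(np.linalg.lstsq(A,W[m][:,2],rcond=None)[0])
E
```

```text
R 264 [-0.0849 -0.0805 -0.0762]
L 268 [-0.0849 -0.0805 -0.0761]
16.8 [ 0.7  0.7 -0.5] [ 0.4193 -0.4159  0.2414]
[0.00186178 0.00059429 0.12944523]
```

View pics/t5.png

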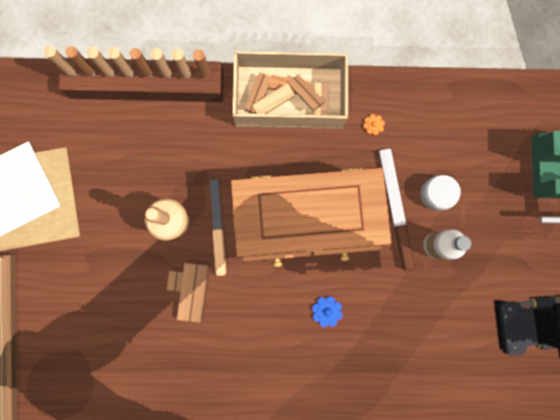

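The lid lies flat (tilt 0.002 rad), both drawers are home, and the bystanders are where they were. The arm is clear at (530,325).

```bash
python3 -c "
from bench import *
print(close_job())"
```

```text
the job is handed in; nothing more can be done
None
```

The chest is shut and the job handed in at about 17 s: final images showed both drawers home, the lid flat and the bystanders where they were; the rosettes, now under the lid, could not be seen again, and no verdict came back.

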